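Eject a cast resin disc on its loose base and load it into the oven tray

ROBOT

A 6-joint arm with a two-finger parallel gripper is mounted at the origin on the work surface. World frame = base frame: x ahead of the robot, y to its left, z up, the work surface at z = 0. Lengths are in m, angles in rad, forces in N, time in s.
With the tool pointing down it reaches from about 0.35 to 0.775 m from the base axis. Payload 5.5 kg.
Tool frame: the origin (TCP) lies on the centre line of the jaws, within the pads' length; the fingertips stand 11 mm ahead of it and the grasp point (between the pads) lies 8 mm behind it (env.nose_length is the distance from the TCP to the fingertips, in m); x points along the fingers, z is the direction in which the jaws open and shut, and the axes are right-handed (so a half turn about x gives the same grasp; the last joint's range is limited). The gripper opens to 85 mm and grips with 20 to 120 N. Pads are 22 mm wide; open, the fingers measure 114 mm over their backs; the gripper's body (76 mm by 85 mm) begins 54 mm behind the grasp point. The pads swing forward as they close: fully open they stand 13 mm farther back than shut.
Start: joints at [-1.325, 0.313, 0.046, 1.304, 0, 1.431], TCP at [0.216, -0.533, 0.242] pointing down, gripper open.
Joint ranges: [-2.76, 2.76], [-0.86, 1.69], [-1.03, 1.26], [-2.2, 2.34], [-1.47, 1.5], [-3.14, 3.14]. Speed limits (rad/s): [2.57, 2.57, 3.14, 3.14, 3.14, 3.14].

INTERFACE

Orientations are given as a unit quaternion [w, x, y, z].
In Python, from workcell import env gives the robot as it stands. The module is installed in compiled form; this text tells all that it offers.
- The arm moves only by the tool step_arm, never from a script. Its argument "moves" is a list that holds one entry, the list of rows, each a list of 7 numbers: the turn, a rotation vector about the tool's x, y, z in rad, then the shift along the tool's x, y, z in m, then the opening, from 0 (shut) to 1 (fully open). In form: [[[rx, ry, rz, tx, ty, tz, grip], ...]]. A call has 1 to 12 rows; each row is the pose to reach, as a shift and turn from the pose measured when the call began, along the tool's axes at that moment; what a row does not reach only later rows make up. A row lasts 1/10 s, in which the tool goes at most 50 mm and 8.59 degrees, less where a joint would pass 70% of its speed; a pose out of reach is approached as far as the arm can. A call with a gripper value outside its range is refused whole. The fingers move at their own pace and stop on an object; "force" is the grip in N (left out, the last holds). Time passes only in rows, so rows that repeat a pose let the fingers close. It gives the time, the measured TCP pose, the force and the opening at its end, in the units of the state.
- env.get_state(): the state, without advancing time (a new reading comes with each control period).
- env.read_camera(name): name is "side" or "top" or "wrist"; returns (picture, depth): 420x560x3 uint8, red, green, blue; 420x560 float32, m along the optical axis (not along the pixel's ray), 0 where there is no reading.
- env.get_calibration(name): a dict with "mtx" (3x3 intrinsics, pixels), "distortion" ([k1, k2, p1, p2, k3] as OpenCV has them; the pictures are not rectified), "camera_from_world" (4x4, takes a point from world to camera coordinates); the wrist camera has in their place "T_tool_cam" (4x4, takes a point from camera to tool coordinates, whose origin is the TCP and whose axes are the tool frame's). Camera axes: x right, y down, z forward; pixel columns grow to the right and rows downward; lengths in m; the calibration is good to about 2 mm. A picture is of the moment at which its call begins: read the wrist's pose just before it. get_calibration takes no time and is no camera call.
- env.hand_in(): hands the job in, once; it reports no verdict.
Trained networks look in the newest picture that a camera, given by its name, has taken for a name from the list of things; names that differ only in an ending like _2 or _b are one class to them, and where a whole thing is asked for, a point or a joint stands for the part that bears it (a point fixed in the world has none). Each returns a list of dicts, best first, with "confidence" (0 to 1); they miss things now and then, are a little off and sometimes report something else, mostly with a low value. They report only what shows in the picture. A call takes as long as a camera call. They do not tell look-alikes from the thing itself.
- env.boxes_of(camera, thing): "uv" ([column, row] in pixels, amid what is visible of it).
- env.silhouettes(camera, thing): "mask" (420x560 bool, what is visible of it) and "uv" ([column, row] in pixels, amid what is visible of it).
The state is a dict: "clock": time; "joint_pos": joint angles; "qvel": joint speeds; "tau": joint torques, N m; "tcp_pos": TCP position; "orientation": TCP orientation; "wrist_force": force on the tool from outside, world axes, zero at the start; "ft_torque": the same for the moment, N m; "finger_gap": finger opening in m.
Only numpy, scipy, OpenCV 4.12 (cv2) and the standard library are available. Lean on these libraries where they do the work, as an engineer would, in place of code of your own. Each camera call takes 0.05 s, during which the arm holds its last target.

TASK

Pull the ejector's hand lever all the way down so that the loose base with its amber resin disc is pushed up out of the mould ring, then grasp the disc from above and set it gently, flat and fully home, into the empty nest of the oven tray. Leave the other discs and the things on the bench where they are.

Things in the scene. Friction and masses are not known exactly. Their poses are not given: they have to be found in the camera images.
- cast_disc: The work piece, one rigid piece: round steel base plate 64 mm diameter, 10 mm thick, with an amber resin disc of the same diameter, 22 mm thick, on top; 32 mm high in all, about 0.3 kg. Origin at the centre of its underside, z up. Starts inside the ejector's mould ring, resting on its inner lip, its top 10 mm below the rim, where it cannot be grasped.
- ejector: Hand-lever ejector, fixed to the bench: grey base 180 x 150 x 20 mm, gearbox, four pillars, square steel top plate 130 x 130 mm (upper face 155 mm above the bench) with the mould ring clamped on it. Origin on the bench under the ring's axis; z up, -x is its front (the lever leans that way), +y the side that carries the lever.
- mould_rim (a point): Centre of the steel mould ring's upper rim, 205 mm above the bench; axes as the ejector's. Ring: 90 mm outer diameter (foot flange 102 mm), bore 67 mm, 50 mm high.
- lever (a joint): Angle of the hand lever, rad: 0 = up (62 degrees above level, leaning to the ejector's -x), 1.5 = fully down at its stop (24 degrees below level, pointing to -x). Swings about a level axis along the ejector's y. Stiff by friction (6 to 8 N at the grip), it stays where it is left. Starts between 0 and 0.2.
- lever_grip (a point): Middle of the lever's black round grip: a level bar along the ejector's y, 22 mm diameter, 100 mm long (this point +-50 mm), 140 mm from the lever's axis, on the ejector's +y side. Moves with the lever: about 228 mm above the bench when up, 48 mm when down. Free air around it: it can be pinched or pushed from above.
- lever_pivot (a point): Point on the lever's axis of rotation, level with the middle of the grip along y: 40 mm in front (-x) of the ring's axis, 142 mm to its +y side, 105 mm above the bench; axes as the ejector's.
- free_nest_floor (a point): Centre of the floor of the empty nest, 11 mm above the bench: round recess 70 mm diameter, 8 mm deep, in one of three square aluminium plates (86 x 86 x 16 mm, a row 89 mm apart) in a steel tray (290 x 112 mm, rim 10 mm). x runs along the row, y across. Which place is empty varies. Once seated, the disc's origin is here, its top 24 mm above the plate.
- disc_a: Finished disc, same shape as the cast disc, resting in another nest; to be left alone. Origin at the centre of its underside.
- disc_b: Finished disc, same shape as the cast disc, resting in another nest; to be left alone. Origin at the centre of its underside.
- mixing_cup: White plastic mixing cup, rim 72 mm diameter, 75 mm high, standing between robot and ejector. Origin at the centre of its underside. To be left alone.
- spare_ring: Spare steel mould ring, 90 mm diameter, 50 mm high, standing behind. Origin at the centre of its underside. To be left alone.
- resin_bottle: White plastic bottle with blue cap, 72 mm diameter, 160 mm high, on the left. Origin at the centre of its underside. To be left alone.
- hardener_jar: Amber jar with black lid, 66 mm diameter, 90 mm high, on the left. Origin at the centre of its underside. To be left alone.
- beaker: Glass beaker, 68 mm diameter, 95 mm high, to the left of the ejector. Origin at the centre of its underside. To be left alone.
- spatula: Lab spatula, 190 mm long, lying to the right of the tray. To be left alone.
- ram (a joint): Height in m of the ejector's ram (46 mm diameter), hidden inside the ring: geared to the lever, 28 mm per radian, it stays at any height. It begins 6 mm below the disc; at full stroke (0.042) it has lifted the disc 36 mm: the disc's top then stands 26 mm above the rim and its foot is still 6 mm deep in the ring.
- nest_free: The nest plate with the empty nest: aluminium, 86 x 86 x 16 mm, fixed in the oven tray. Origin at the centre of its underside, 3 mm above the bench; x along the row of nests, y across.
Things that resemble listed ones, but are neither listed nor needed, are in the scene too. What is shaped like the cast_disc but purple is not meant. Leave any green look-alike of the nest_free alone.

How it is judged:
On the way, in this order (a step that is already met when the one before it is completed fails the run):
1. the lever is pulled down and the disc stands proud of the mould ring, still guided by it (value of joint lever above 1.25 rad and z of cast_disc in the frame of mould_rim between -0.016 and 0 m and horizontal distance between cast_disc and mould_rim below 0.006 m and angle between cast_disc's own z axis and vertical below 0.12 rad), for 0.2 s.
2. the disc is lifted clear of the mould ring (z of cast_disc in the frame of mould_rim above 0.008 m), for 0.05 s.
At the end, for the whole second after the job is handed in: The cast disc, resin side up, lies flat (within 3.5 degrees) on the floor of the empty nest (height within 3 mm, centre within 6 mm), released and at rest (horizontal distance between cast_disc and free_nest_floor below 0.006 m and z of cast_disc in the frame of free_nest_floor between -0.003 and 0.003 m and angle between cast_disc's own z axis and vertical below 0.06 rad and linear speed of cast_disc below 0.02 m/s and contact force between the fingers and cast_disc below 0.1 N); the robot touches nothing.
It fails at once if a finished disc is moved more than 15 mm (distance of any of disc_a, disc_b from where it was at the start of the episode above 0.015 m).
It fails at once if a thing on the bench is moved more than 30 mm (distance of any of mixing_cup, spare_ring, resin_bottle, hardener_jar, beaker, spatula from where it was at the start of the episode above 0.03 m).
It fails at once if the disc is pressed or rammed into the nest with over 60 N (contact force between cast_disc and nest_free above 60 N).
It fails at once if the disc is let fall over the nest (falls free of the fingers at over 0.5 m/s, as from more than 13 mm) (horizontal distance between cast_disc and free_nest_floor below 0.05 m and contact force between the fingers and cast_disc below 0.1 N and linear speed of cast_disc above 0.5 m/s).
It also fails if it takes over 54 s, if anything falls off the work surface, if the arm or the gripper's body presses on something with over 40 N, if the wrist force passes 120 N, or if a joint passes its speed limit or range.

## Working session

There is one attempt and no reset: what is moved stays moved. The work goes in short steps, Python scripts to look and compute and a tool call to move; the robot and the scene stay as the last step left them, time stands still between calls to the robot, and variables do not carry over. Pictures are saved under pics/ and viewed, and the job is handed in when it is done.

Besides the shell and the picture viewer there is one more tool, called after ">>>" as name(argument=value, ...) on one line, values as JSON. step_arm: Moves the arm, as the interface text tells. Its arguments: {"type":"object","properties":{"moves":{"type":"array","items":{"type":"array","items":{"type":"array","items":{"type":"number"}}}},"force":{"type":"number"}},"required":["moves"]}

```bash
mkdir -p pics; cat > h.py <<'E'
import numpy as np,cv2
from scipy.spatial.transform import Rotation as R
from workcell import env
def save(n,im): cv2.imwrite('pics/'+n+'.png',im[:,:,::-1])
E
python3 - <<'E'
from h import *
s=env.get_state();print({k:np.round(v,3) for k,v in s.items()})
for c in("top","side"):
    p,d=env.read_camera(c);save(c+'0',p);np.save(c+'d.npy',d);np.save(c+'p.npy',p)
    k=env.get_calibration(c);print(c,k)
print(env.get_calibration("wrist"))
E
```

```text
{'clock': np.float64(0.0), 'joint_pos': array([-1.325,  0.314,  0.045,  1.304, -0.   ,  1.431]), 'qvel': array([ 0.   , -0.001, -0.   , -0.002,  0.001,  0.001]), 'tau': array([ 1.0000e-03, -4.8062e+01,  2.9854e+01,  1.9000e-02, -0.0000e+00,
       -0.0000e+00]), 'tcp_pos': array([ 0.216, -0.532,  0.241]), 'orientation': array([ 0.586,  0.395,  0.587, -0.394]), 'wrist_force': array([-0.66 , -0.343,  0.6  ]), 'ft_torque': array([-0.022, -0.021,  0.023]), 'finger_gap': np.float64(0.085)}
top {'mtx': array([[441.11816142,   0.        , 284.03978574],
       [  0.        , 441.11816142, 208.19830259],
       [  0.        ,   0.        ,   1.        ]]), 'distortion': array([-0.0108686,  0.       ,  0.       ,  0.       ,  0.       ]), 'camera_from_world': array([[-4.18479397e-03, -9.99990904e-01,  8.24410518e-04,
         2.11687897e-02],
       [-9.87496020e-01,  4.00258238e-03, -1.57593114e-01,
         5.84229750e-01],
       [ 1.57588381e-01, -1.47359682e-03, -9.87503788e-01,
         1.29687052e+00],
       [ 0.00000000e+00,  0.00000000e+00,  0.00000000e+00,
         1.00000000e+00]]
[... 422 characters left out ...]
2507173, -0.55464554,  0.91006616],
       [ 0.        ,  0.        ,  0.        ,  1.        ]])}
{'mtx': array([[301.12335731,   0.        , 279.1568588 ],
       [  0.        , 301.12335731, 208.58408165],
       [  0.        ,   0.        ,   1.        ]]), 'distortion': array([0.02192454, 0.        , 0.        , 0.        , 0.        ]), 'T_tool_cam': array([[ 1.23828386e-03, -3.05775493e-01,  9.52102838e-01,
        -1.31771865e-01],
       [ 2.53445694e-05, -9.52103558e-01, -3.05775757e-01,
         7.71317422e-02],
       [ 9.99999233e-01,  4.02767821e-04, -1.17122472e-03,
         5.98583151e-04],
       [ 0.00000000e+00,  0.00000000e+00,  0.00000000e+00,
         1.00000000e+00]])}
```

View pics/top0.png

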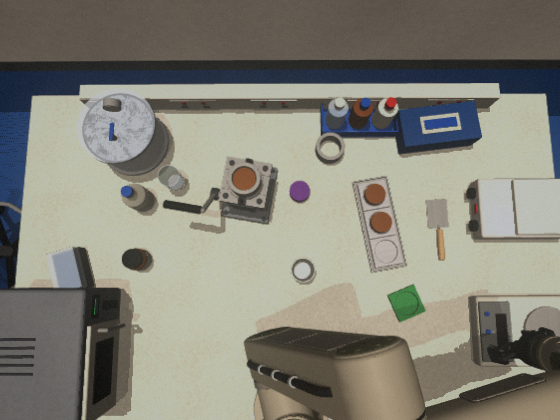

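View pics/side0.png

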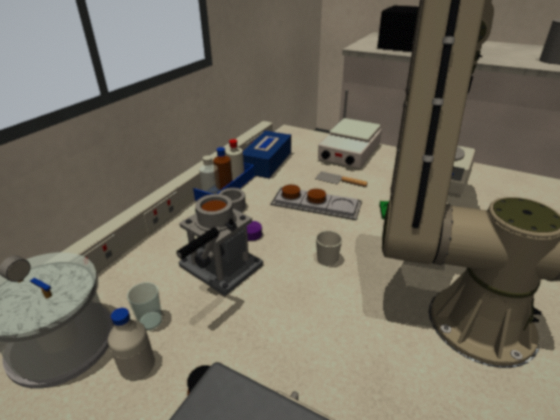

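The top picture shows the ejector ring at (244,180), the lever grip from (165,206) to (200,209), and the tray with its empty nest at (386,252). The purple disc (299,191) and the green plate (406,302) are look-alikes and I leave them alone.

```bash
cat >> h.py <<'E'
def world(c,uv,depth):
    k=env.get_calibration(c); uv=np.atleast_2d(uv).astype(float)
    n=cv2.undistortPoints(uv[:,None],k['mtx'],k['distortion'])[:,0]
    P=np.c_[n,np.ones(len(n))]*np.atleast_1d(depth)[:,None]
    if c=='wrist':
        s=env.get_state();T=k['T_tool_cam'];q=s['orientation'];Rt=R.from_quat([q[1],q[2],q[3],q[0]]).as_matrix()
        return (P@T[:3,:3].T+T[:3,3])@Rt.T+s['tcp_pos']
    M=np.linalg.inv(k['camera_from_world']);return P@M[:3,:3].T+M[:3,3]
def cloud(c,d):
    v,u=np.indices(d.shape);
    return world(c,np.c_[u.ravel(),v.ravel()],d.ravel()).reshape(*d.shape,3)
def circ(xy):
    A=np.c_[2*xy,np.ones(len(xy))];s=np.linalg.lstsq(A,(xy**2).sum(1),rcond=None)[0];return s[:2],np.sqrt(s[2]+s[:2]@s[:2])
E
python3 - <<'E'
from h import *
d=np.load('topd.npy');p=np.load('topp.npy');W=cloud('top',d)
for uv in[(244,180),(228,180),(244,195),(180,207),(375,194),(380,222),(386,252),(404,260),(386,235),(299,191),(303,270),(406,302)]:
    print(uv,W[uv[1],uv[0]].round(3),p[uv[1],uv[0]])
sub=W[150:230,150:280]
m=abs(sub[...,2]-.205)<.006;print('rim',m.sum(),sub[m].mean(0),)
c=[]
a=p[120:320,140:440];save('crop0',cv2.resize(a,None,fx=2.6,fy=2.6,interpolation=cv2.INTER_CUBIC))
for cam in('top',):
  for t in('lever_grip','mould_rim','nest_free','free_nest_floor','ejector'):
    for b in env.silhouettes(cam,t)[:3]: 
        mm=b['mask']; print(t,b['uv'],round(b['confidence'],2),mm.sum(),np.median(W[mm],axis=0).round(3)); 
        if t in('lever_grip','nest_free'): np.save(t+str(int(b['uv'][0]))+'.npy',mm)
E
```

```text
(244, 180) [0.639 0.128 0.196] [135  86  56]
(228, 180) [0.637 0.17  0.207] [155 148 136]
(244, 195) [0.597 0.128 0.195] [65 60 54]
(180, 207) [0.558 0.29  0.239] [49 48 43]
(375, 194) [ 0.628 -0.261  0.043] [127  79  54]
(380, 222) [ 0.541 -0.273  0.042] [126  83  55]
(386, 252) [ 0.452 -0.296  0.006] [183 174 167]
(404, 260) [ 0.427 -0.349  0.01 ] [115 110 100]
(386, 235) [ 0.504 -0.296  0.015] [171 164 156]
(299, 191) [ 0.64  -0.028  0.035] [111  68 123]
(303, 270) [ 0.398 -0.039  0.006] [192 194 189]
(406, 302) [ 0.301 -0.35   0.01 ] [ 67 129  67]
rim 419 [0.63983376 0.12888273 0.20473234]
mould_rim [244.2, 197.5] 0.69 3102 [0.602 0.132 0.156]
nest_free [404.8, 305.8] 0.66 873 [ 0.295 -0.349  0.011]
nest_free [384.5, 251.5] 0.6 792 [ 0.452 -0.291  0.015]
free_nest_floor [408.6, 306.6] 0.78 803 [ 0.295 -0.348  0.011]
free_nest_floor [387.8, 250.4] 0.64 836 [ 0.455 -0.291  0.015]
ejector [244.5, 197.8] 0.68 3183 [0.601 0.134 0.156]
```

View pics/crop0.png

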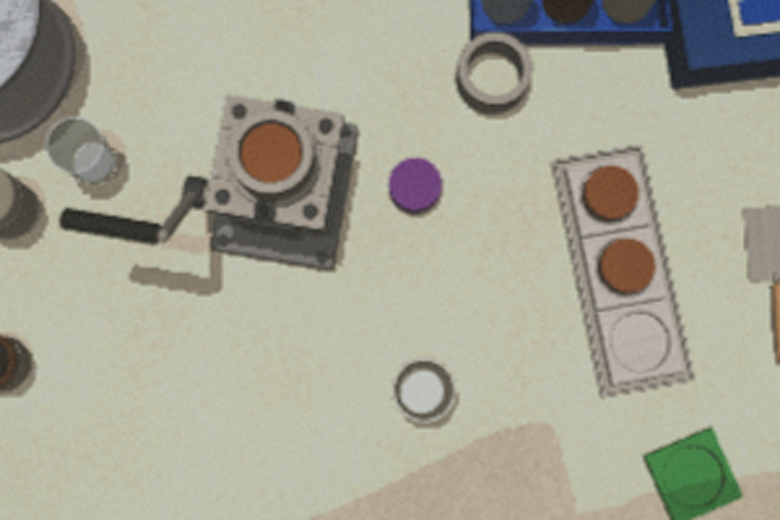

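The crop confirms it. The mould ring is at (244,180). The empty nest is the third place in the silver tray, at (386,252). The green plate at (406,302) stands outside the tray and is not meant. Next I refine the geometry: ejector yaw, row direction and obstacle clearances.

```bash
python3 - <<'E'
from h import *
d=np.load('topd.npy');p=np.load('topp.npy').astype(int);W=cloud('top',d)
v,u=np.indices(d.shape)
m=(abs(W[...,2]-.205)<.006)&(u>215)&(u<275)&(v>150)&(v<215)
P=W[m][:,:2];c,r=circ(P);print('rim mean',P.mean(0),'circ',c,r)
e=(abs(np.linalg.norm(P-P.mean(0),axis=1)-.045)<.01)
m=(p.sum(-1)<200)&(W[...,2]>.2)&(u>155)&(u<206)&(v>195)&(v<220)
P=W[m];print('grip',m.sum(),P.mean(0).round(4),P.min(0),P.max(0));dv=np.linalg.svd(P[:,:2]-P[:,:2].mean(0))[2][0];print(dv,np.degrees(np.arctan2(-dv[0]*np.sign(dv[1]),abs(dv[1]))))
m=(abs(W[...,2]-.155)<.006)&(u>205)&(u<285)&(v>145)&(v<230)
P=W[m][:,:2].astype(np.float32);print('plate',m.sum(),cv2.minAreaRect(P))
red=(p[...,0]-p[...,2]>40)&(W[...,2]>.03)&(W[...,2]<.06)&(u>350)&(u<400)&(v>175)&(v<240)
n,l,s,cc=cv2.connectedComponentsWithStats(red.astype(np.uint8))
for i in range(1,n):
    if s[i,4]>50: print('disc',cc[i],s[i,4],W[l==i].mean(0).round(4))
m=(W[...,2]>.002)&(W[...,2]<.06)&(u>345)&(u<412)&(v>172)&(v<278)
m2=cv2.morphologyEx(m.astype(np.uint8),cv2.MORPH_OPEN,np.ones((3,3)))>0
print('tray',cv2.minAreaRect(W[m2][:,:2].astype(np.float32)))
for t in('resin_bottle','beaker','mixing_cup','hardener_jar'):
    for b in env.silhouettes('top',t)[:2]: 
        q=W[b['mask']];print(t,b['uv'],round(b['confidence'],2),np.percentile(q,[5,50,95],axis=0).round(3).tolist())
s=env.get_state();q=s['orientation'];print(R.from_quat([q[1],q[2],q[3],q[0]]).as_matrix().round(3))
E
```

```text
rim mean [0.64158178 0.12647947] circ [0.64205014 0.12704762] 0.03890530883637149
grip 266 [0.5599 0.2856 0.2361] [0.54476542 0.23669137 0.22957182] [0.57522654 0.33313956 0.24231329]
[-0.16866871 -0.9856728 ] -9.710423873214959
plate 976 ((0.6424562931060791, 0.14070983231067657), (0.15694807469844818, 0.13569000363349915), 80.15947723388672)
disc [374.79552716 193.52715655] 313 [ 0.6295 -0.2602  0.0425]
disc [380.98776758 221.58409786] 327 [ 0.5425 -0.2758  0.043 ]
tray ((0.5384905338287354, -0.27797815203666687), (0.28253960609436035, 0.11768364161252975), 9.908169746398926)
resin_bottle [137.3, 197.8] 0.91 [[0.582, 0.426, 0.003], [0.608, 0.447, 0.106], [0.644, 0.481, 0.162]]
beaker [172.8, 178.9] 0.7 [[0.647, 0.332, 0.002], [0.683, 0.37, 0.052], [0.705, 0.391, 0.096]]
beaker [191.9, 207.1] 0.45 [[0.546, 0.212, 0.118], [0.563, 0.257, 0.234], [0.621, 0.327, 0.24]]
mixing_cup [305.6, 272.0] 0.73 [[0.371, -0.065, 0.001], [0.398, -0.038, 0.008], [0.425, -0.007, 0.075]]
[[ 0.     0.927  0.376]
 [-0.     0.376 -0.927]
 [-1.    -0.     0.   ]]
```

```bash
cat >> h.py <<'E'
def goto(pos,yaw):
    "row numbers from current pose to tool-down pose with tool z at yaw"
    s=env.get_state();q=s['orientation'];Rt=R.from_quat([q[1],q[2],q[3],q[0]])
    z=np.array([np.cos(yaw),np.sin(yaw),0]);x=np.array([0,0,-1.]);T=np.c_[x,np.cross(z,x),z]
    rv=(Rt.inv()*R.from_matrix(T)).as_rotvec();t=Rt.inv().apply(np.array(pos)-s['tcp_pos'])
    print('row',np.r_[rv,t].round(4).tolist(),'yaw now',np.arctan2(*Rt.as_matrix()[[1,0],2]).round(4),'pos',s['tcp_pos'].round(4),'j',s['joint_pos'].round(3),'F',s['wrist_force'].round(1),'t',s['clock'].round(2),'gap',s['finger_gap'].round(4))
E
python3 - <<'E'
from h import *
goto([.455,-.2915,.27],0.0)
E
```

```text
Traceback (most recent call last):
  File "h.py", line 23, in goto
    print('row',np.r_[rv,t].round(4).tolist(),'yaw now',np.arctan2(*Rt.as_matrix()[[1,0],2]).round(4),'pos',s['tcp_pos'].round(4),'j',s['joint_pos'].round(3),'F',s['wrist_force'].round(1),'t',s['clock'].round(2),'gap',s['finger_gap'].round(4))
                                                                                                                                                                                                ^^^^^^^^^^^^^^^^
AttributeError: 'float' object has no attribute 'round'
```

```bash
sed -i "s/s\['clock'\].round(2)/round(float(s['clock']),2)/;s/s\['finger_gap'\].round(4)/round(float(s['finger_gap']),4)/" h.py; python3 - <<'E'
from h import *
goto([.455,-.2915,.27],0.0)
E
```

```text
row [-1.185, 0.0001, 0.0001, -0.0277, 0.3119, -0.1338] yaw now -1.185 pos [ 0.2164 -0.5328  0.2423] j [-1.325  0.313  0.046  1.304 -0.     1.431] F [-0.7  0.6  0.2] t 0.55 gap 0.0853
```

>>> step_arm(moves=[[[-1.186, 0, 0, -0.03, 0.312, -0.134, 1], [-1.186, 0, 0, -0.03, 0.312, -0.134, 1], [-1.186, 0, 0, -0.03, 0.312, -0.134, 1], [-1.186, 0, 0, -0.03, 0.312, -0.134, 1], [-1.186, 0, 0, -0.03, 0.312, -0.134, 1], [-1.186, 0, 0, -0.03, 0.312, -0.134, 1], [-1.186, 0, 0, -0.03, 0.312, -0.134, 1], [-1.186, 0, 0, -0.03, 0.312, -0.134, 1], [-1.186, 0, 0, -0.03, 0.312, -0.134, 1], [-1.186, 0, 0, -0.03, 0.312, -0.134, 1], [-1.186, 0, 0, -0.03, 0.312, -0.134, 1], [-1.186, 0, 0, -0.03, 0.312, -0.134, 1]]])

```text
clock: 1.75
tcp_pos: [0.4544, -0.292, 0.2722]
orientation: [0.707, 0.001, 0.707, -0.001]
wrist_force: [-0.4, -0.2, 0.1]
finger_gap: 0.0858
```

```bash
python3 - <<'E'
from h import *
goto([.455,-.2915,.32],1.75)
p,d=env.read_camera('wrist');save('w1',p);np.save('w1d.npy',d);np.save('w1p.npy',p);W=cloud('wrist',d);np.save('w1W.npy',W)
for t in ('nest_free','free_nest_floor'):
    for b in env.silhouettes('wrist',t)[:3]: print(t,b['uv'],round(b['confidence'],2),np.median(W[b['mask']],axis=0).round(4))
E
```

```text
row [-1.7521, -0.0001, -0.0001, -0.0478, 0.0005, 0.0006] yaw now -0.0021 pos [ 0.4544 -0.292   0.2722] j [-0.72   0.238  0.018  1.351 -0.     0.853] F [-0.4 -0.2  0.1] t 1.75 gap 0.0858
nest_free [167.5, 214.6] 0.84 [ 0.2983 -0.349   0.0114]
nest_free [281.7, 176.4] 0.8 [ 0.4545 -0.2922  0.0128]
free_nest_floor [278.0, 174.9] 0.72 [ 0.4546 -0.2912  0.013 ]
free_nest_floor [167.9, 216.1] 0.69 [ 0.2984 -0.349   0.0112]
```

View pics/w1.png

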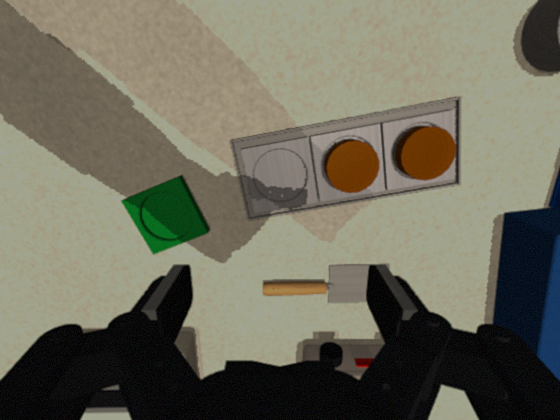

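The wrist picture shows the empty nest at (280,174), the two finished discs at (352,166) and (424,153), and the green look-alike at (165,215). I refine the nest centre by fitting its circle and by the neighbouring discs' spacing.

```bash
python3 - <<'E'
from h import *
p=np.load('w1p.npy');W=np.load('w1W.npy')
save('w1c',cv2.resize(p[110:240,215:470],None,fx=3,fy=3,interpolation=cv2.INTER_CUBIC))
v,u=np.indices(p.shape[:2]);pi=p.astype(int)
red=(pi[...,0]-pi[...,2]>60)&(u>300)&(u<470)&(v>110)&(v<200)&(W[...,2]>.03)
n,l,s,cc=cv2.connectedComponentsWithStats(red.astype(np.uint8))
C=[]
for i in range(1,n):
    if s[i,4]>300:
        Q=W[l==i];c,r=cv2.minEnclosingCircle(Q[:,:2].astype(np.float32));print(cc[i],Q.mean(0).round(4),c,r);C.append(Q.mean(0)[:2])
C=sorted(C,key=lambda a:a[0]); dv=(C[1]-C[0]);print(np.linalg.norm(dv),np.arctan2(dv[1],dv[0]),'nest by row',C[0]-dv/np.linalg.norm(dv)*.089)
m=(u>235)&(u<320)&(v>125)&(v<225)
D=np.linalg.norm(W[...,:2]-[.4545,-.292],axis=-1)
for a,b in((0,.02),(.02,.028),(.038,.042)): print(a,np.median(W[m&(D>=a)&(D<b)][:,2]))
f=m&(W[...,2]<.0155)&(D<.045)
Q=W[f];print('floor',f.sum(),Q.mean(0),cv2.minEnclosingCircle(Q[:,:2].astype(np.float32)))
E
```

```text
[427.63515313 152.74522858] [ 0.628  -0.2612  0.045 ] (0.5562517046928406, -0.24299930036067963) 0.10674266517162323
[352.21935181 166.12259277] [ 0.5409 -0.2766  0.0446] (0.5096861124038696, -0.25603094696998596) 0.06998950988054276
0.08843338407851555 0.1755369314622438 nest by row [ 0.45326881 -0.29214865]
0 0.01109201804520632
0.02 0.011089460881510027
0.038 0.019093644231869655
floor 2269 [ 0.45460798 -0.2924494   0.01093297] ((0.4549003541469574, -0.29103055596351624), 0.044319476932287216)
```

View pics/w1c.png

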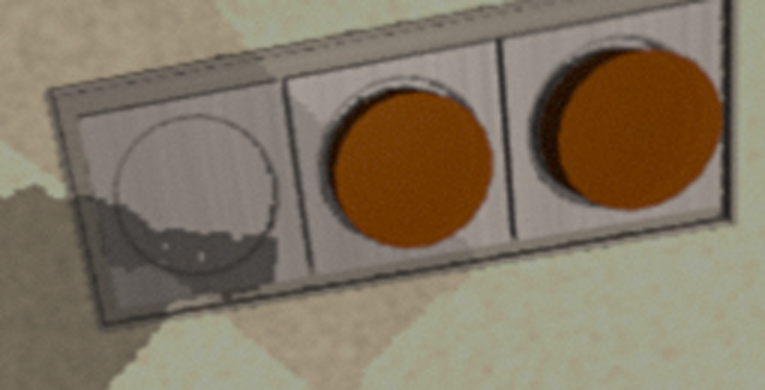

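>>> step_arm(moves=[[[-0.2, 0, 0, -0.05, 0.03, 0, 0], [-1.4, 0, 0, -0.05, 0.561, 0.103, 0], [-1.4, 0, 0, -0.05, 0.561, 0.103, 0], [-1.4, 0, 0, -0.05, 0.561, 0.103, 0], [-1.4, 0, 0, -0.05, 0.561, 0.103, 0], [-1.4, 0, 0, -0.05, 0.561, 0.103, 0], [-1.4, 0, 0, -0.05, 0.561, 0.103, 0], [-1.4, 0, 0, -0.05, 0.561, 0.103, 0], [-1.4, 0, 0, -0.05, 0.561, 0.103, 0], [-1.4, 0, 0, -0.05, 0.561, 0.103, 0], [-1.4, 0, 0, -0.05, 0.561, 0.103, 0], [-1.4, 0, 0, -0.05, 0.561, 0.103, 0]]])

```text
clock: 3.1
tcp_pos: [0.5583, 0.2713, 0.3222]
orientation: [0.541, -0.455, 0.541, 0.455]
wrist_force: [0.3, 0.1, 0.2]
finger_gap: 0.0002
```

```bash
python3 - <<'E'
from h import *
goto([.557,.269,.26],1.40);print(env.nose_length)
E
```

```text
row [-0.0011, 0.0002, 0.0003, 0.0622, 0.0009, -0.0025] yaw now 1.3989 pos [0.5583 0.2713 0.3222] j [0.323 0.405 0.372 1.538 0.    0.495] F [0.3 0.1 0.2] t 3.1 gap 0.0002
0.011
```

```bash
python3 - <<'E'
from h import *
p,d=env.read_camera('wrist');save('w2',p);W=cloud('wrist',d);v,u=np.indices(d.shape)
np.save('w2W.npy',W);pi=p.astype(int)
m=(abs(W[...,2]-.205)<.004)&(np.linalg.norm(W[...,:2]-[.641,.128],axis=-1)<.06);P=W[m][:,:2]
print(m.sum(),P.mean(0),circ(P),P.min(0),P.max(0))
m=(W[...,2]>.215)&(np.linalg.norm(W[...,:2]-[.56,.2856],axis=-1)<.07);P=W[m];print(m.sum(),P.min(0),P.max(0),np.median(P,axis=0))
E
```

```text
1663 [0.62378194 0.12896806] (array([0.64197708, 0.13438504]), np.float64(0.03881709518156355)) [0.59789201 0.0893011 ] [0.67090376 0.17825276]
49307 [0.533635   0.21963806 0.21519696] [0.57772105 0.34429765 0.40879518] [0.5470595  0.27841559 0.38439965]
```

View pics/w2.png

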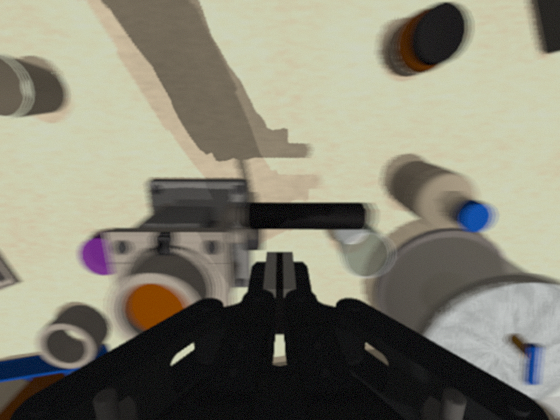

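```bash
python3 - <<'E'
from h import *
p,d=env.read_camera('wrist');W=cloud('wrist',d)
for u in(265,285,305,325,345): print(u,[W[v,u].round(3).tolist() for v in (207,212,216,221,226)])
m=(abs(W[...,2]-.205)<.004)&(np.linalg.norm(W[...,:2]-[.641,.128],axis=-1)<.06);P=W[m][:,:2]
print(m.sum(),P.mean(0),P.min(0),P.max(0))
goto([.557,.269,.26],1.40)
E
```

```text
265 [[0.547, 0.264, 0.231], [0.55, 0.264, 0.235], [0.552, 0.263, 0.236], [0.556, 0.263, 0.238], [0.561, 0.262, 0.236]]
285 [[0.549, 0.279, 0.232], [0.552, 0.279, 0.234], [0.555, 0.278, 0.237], [0.558, 0.277, 0.238], [0.563, 0.277, 0.235]]
305 [[0.552, 0.294, 0.232], [0.554, 0.294, 0.236], [0.557, 0.293, 0.236], [0.561, 0.292, 0.237], [0.565, 0.292, 0.237]]
325 [[0.555, 0.309, 0.231], [0.557, 0.309, 0.235], [0.56, 0.308, 0.237], [0.563, 0.307, 0.238], [0.568, 0.307, 0.236]]
345 [[0.557, 0.325, 0.231], [0.56, 0.323, 0.236], [0.562, 0.323, 0.237], [0.566, 0.322, 0.238], [0.571, 0.322, 0.236]]
1972 [0.6240273  0.11992736] [0.59679325 0.07968398] [0.67291603 0.16877519]
row [0.0041, 0.0009, -0.0013, 0.0607, 0.0004, -0.0051] yaw now 1.4041 pos [0.5583 0.2739 0.3207] j [3.260e-01 4.080e-01 3.730e-01 1.537e+00 1.000e-03 4.930e-01] F [ 0.1  0.2 -0.5] t 3.2 gap -0.0002
```

>>> step_arm(moves=[[[0, 0, 0, 0.04, 0.003, -0.003, 0], [0, 0, 0, 0.065, 0.003, -0.003, 0], [0, 0, 0, 0.075, 0.003, -0.003, 0], [0, 0, 0, 0.08, 0.01, -0.003, 0], [0, 0, 0, 0.085, 0.017, -0.003, 0], [0, 0, 0, 0.09, 0.023, -0.003, 0]]])

```text
clock: 3.8
tcp_pos: [0.534, 0.2744, 0.2359]
orientation: [0.541, -0.456, 0.539, 0.457]
wrist_force: [-12.4, -1.0, 24.1]
finger_gap: -0.0001
```

```bash
python3 - <<'E'
from h import *
goto([.557,.269,.26],1.40)
E
```

```text
row [0.0033, 0.0039, 0.0014, -0.024, -0.0236, -0.0014] yaw now 1.4033 pos [0.534  0.2744 0.2359] j [0.34  0.362 0.1   1.305 0.003 0.507] F [-12.4  -1.   24.1] t 3.8 gap -0.0001
```

>>> step_arm(moves=[[[0, 0, 0, 0.011, 0.008, 0, 0], [0, 0, 0, 0.021, 0.016, 0, 0], [0, 0, 0, 0.031, 0.023, 0, 0], [0, 0, 0, 0.041, 0.03, 0, 0], [0, 0, 0, 0.052, 0.035, 0, 0], [0, 0, 0, 0.063, 0.04, 0, 0], [0, 0, 0, 0.075, 0.043, 0, 0], [0, 0, 0, 0.087, 0.046, 0, 0], [0, 0, 0, 0.099, 0.048, 0, 0], [0, 0, 0, 0.111, 0.048, 0, 0], [0, 0, 0, 0.123, 0.048, 0, 0], [0, 0, 0, 0.135, 0.047, 0, 0]]])

```text
clock: 5.0
tcp_pos: [0.4872, 0.2822, 0.1015]
orientation: [0.542, -0.455, 0.539, 0.457]
wrist_force: [-4.8, 0.9, 5.3]
finger_gap: 0.0003
```

```bash
python3 - <<'E'
from h import *
goto([.557,.269,.26],1.40)
E
```

```text
row [0.0025, 0.0046, 0.0003, -0.1584, -0.0711, -0.0006] yaw now 1.4025 pos [0.4872 0.2822 0.1015] j [ 0.381  0.369 -0.232  0.967  0.004  0.549] F [-4.8  0.9  5.3] t 5.0 gap 0.0003
```

>>> step_arm(moves=[[[0, 0, 0, 0.01, -0.002, 0, 0], [0, 0, 0, 0.018, -0.005, 0, 0], [0, 0, 0, 0.025, -0.008, 0, 0], [0, 0, 0, 0.03, -0.01, 0, 0], [0, 0, 0, 0.033, -0.011, 0, 0]]])

```text
clock: 5.5
tcp_pos: [0.4979, 0.2802, 0.0696]
orientation: [0.541, -0.455, 0.539, 0.457]
wrist_force: [-13.6, -2.8, 33.6]
finger_gap: -0.0004
```

>>> step_arm(moves=[[[0, 0, 0, 0.0015, 0, 0, 0], [0, 0, 0, 0.0015, 0, 0, 0]]])

```text
clock: 5.7
tcp_pos: [0.4978, 0.2801, 0.0698]
orientation: [0.542, -0.455, 0.539, 0.457]
wrist_force: [-9.3, -0.7, 17.2]
finger_gap: 0.0002
```

>>> step_arm(moves=[[[0, 0, 0, -0.05, 0, 0, 0], [0, 0, 0, -0.1, 0, 0, 0], [0, 0, 0, -0.15, 0, 0, 0], [0, 0, 0, -0.2, 0, 0, 0.5], [0, 0, 0, -0.24, 0, 0, 1], [-0.15, 0, 0, -0.26, -0.03, -0.03, 1], [-0.3, 0, 0, -0.26, -0.06, -0.06, 1], [-0.346, 0, 0, -0.26, -0.1, -0.1, 1], [-0.346, 0, 0, -0.26, -0.1, -0.1, 1], [-0.346, 0, 0, -0.26, -0.1, -0.1, 1]]])

```text
clock: 6.7
tcp_pos: [0.5809, 0.1617, 0.3284]
orientation: [0.456, -0.541, 0.454, 0.542]
wrist_force: [-0.1, -0.0, 0.6]
finger_gap: 0.0855
```

```bash
python3 - <<'E'
from h import *
goto([.642,.128,.28],1.746)
p,d=env.read_camera('top');save('t3',cv2.resize(p[120:260,140:320],None,fx=4,fy=4,interpolation=cv2.INTER_CUBIC))
p,d=env.read_camera('wrist');save('w3',p);W=cloud('wrist',d);v,u=np.indices(d.shape);pi=p.astype(int)
goto([.642,.128,.28],1.746)
D=np.linalg.norm(W[...,:2]-[.641,.128],axis=-1)
m=(abs(W[...,2]-.231)<.006)&(D<.05);P=W[m];print(m.sum(),P.mean(0),P.min(0),P.max(0),circ(P[:,:2]))
m=(abs(W[...,2]-.205)<.005)&(D<.06);P=W[m];print(m.sum(),P.mean(0),P.min(0),P.max(0))
red=(pi[...,0]-pi[...,2]>60)&(D<.06)&(W[...,2]>.2);P=W[red];print('red',red.sum(),np.median(P,axis=0),P.mean(0),P.min(0),P.max(0))
np.save('w3W.npy',W)
E
```

```text
row [-0.002, 0.0038, 0.001, 0.0482, -0.0544, -0.0439] yaw now 1.744 pos [0.5809 0.1617 0.3284] j [ 0.137  0.367  0.331  1.534  0.004 -0.037] F [-0.1 -0.   0.6] t 6.7 gap 0.0855
row [0.0014, 0.0045, 0.0009, 0.0488, -0.0554, -0.0465] yaw now 1.7474 pos [0.5793 0.1638 0.3289] j [ 0.14   0.365  0.329  1.535  0.004 -0.036] F [ 0.1  0.4 -0.5] t 6.8 gap 0.0855
3956 [0.63958249 0.12851719 0.23122066] [0.60991045 0.09670102 0.22502172] [0.67366491 0.16012736 0.23355253] (array([0.64039552, 0.12856765]), np.float64(0.022849539811306403))
2222 [0.62081861 0.13107866 0.20514637] [0.596867   0.0831911  0.20000837] [0.67501957 0.1731813  0.20993867]
red 3723 [0.64015244 0.12855361 0.23139762] [0.64052577 0.12853554 0.23139396] [0.61013129 0.09708525 0.22856963] [0.67325084 0.15961284 0.23355253]
```

View pics/w3.png

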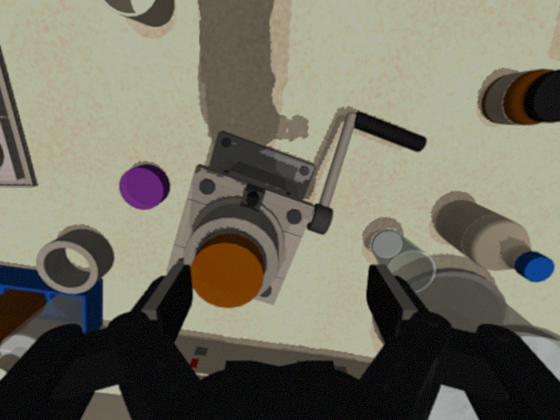

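View pics/t3.png

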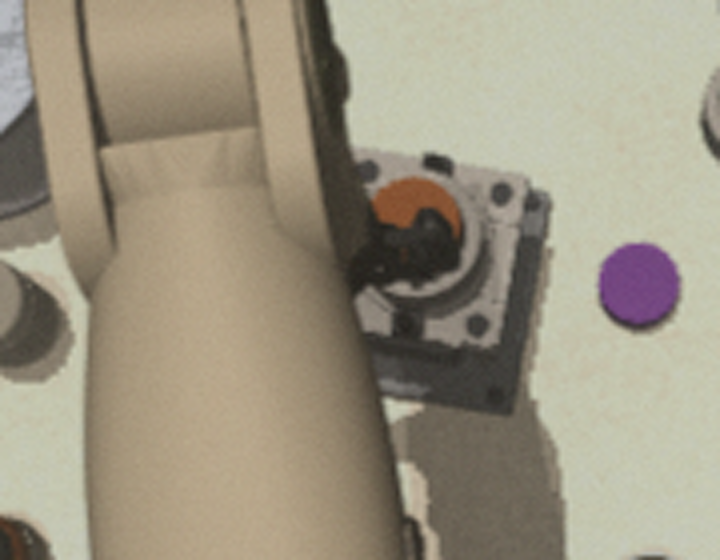

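```bash
python3 - <<'E'
from h import *
W=np.load('w3W.npy');s=env.get_state();goto([.641,.1285,.26],1.746)
q=s['orientation'];Rt=R.from_quat([q[1],q[2],q[3],q[0]])
T=Rt.inv().apply((W.reshape(-1,3)-s['tcp_pos'])).reshape(W.shape)
for v,u in((270,185),(275,188),(285,185),(300,185),(270,372),(275,370),(285,375),(300,375),(320,185)): print(u,v,T[v,u].round(4))
m=(T[...,0]<.03)&(abs(T[...,1])<.03)&(abs(T[...,2])>.03)&(abs(T[...,2])<.07)
for k in(1,-1):
  q=T[m&(k*T[...,2]>0)];print(len(q),np.percentile(q,[1,50,99],axis=0).round(4))
E
```

```text
row [0.0014, 0.0045, 0.0009, 0.0688, -0.0545, -0.0459] yaw now 1.7474 pos [0.5793 0.1638 0.3289] j [ 0.14   0.365  0.329  1.535  0.004 -0.036] F [ 0.1  0.4 -0.5] t 6.8 gap 0.0855
185 270 [-0.0095  0.011  -0.0435]
188 275 [-0.0062  0.0065 -0.0435]
185 285 [-0.0125  0.0051 -0.0432]
185 300 [-0.0144 -0.0014 -0.0432]
372 270 [-0.0079  0.01    0.0421]
370 275 [-0.006   0.0063  0.0421]
375 285 [-0.0154  0.0068  0.0415]
375 300 [-0.0163 -0.0002  0.0419]
185 320 [ 0.3278 -0.2802 -0.1706]
14729 [[-0.0789 -0.0092  0.0306]
 [-0.0578  0.0119  0.0555]
 [-0.0073  0.0188  0.0693]]
14689 [[-0.0793 -0.0091 -0.0696]
 [-0.0578  0.0119 -0.0556]
 [-0.0073  0.0189 -0.0306]]
```

>>> step_arm(moves=[[[0.001, 0.0045, 0.001, 0.02, -0.03, -0.025, 1], [0.001, 0.0045, 0.001, 0.045, -0.0545, -0.046, 1], [0.001, 0.0045, 0.001, 0.065, -0.0545, -0.046, 1], [0.001, 0.0045, 0.001, 0.0685, -0.0545, -0.046, 1], [0.001, 0.0045, 0.001, 0.0685, -0.0545, -0.046, 1], [0.001, 0.0045, 0.001, 0.0685, -0.0545, -0.046, 1]]])

```text
clock: 7.4
tcp_pos: [0.6408, 0.1297, 0.262]
orientation: [-0.454, 0.543, -0.453, -0.542]
wrist_force: [0.4, -0.0, 1.1]
finger_gap: 0.0852
```

```bash
python3 - <<'E'
from h import *
goto([.641,.1285,.213],1.746)
E
```

```text
row [0.0021, -0.0002, 0.0019, 0.049, 0.0001, -0.0012] yaw now 1.7481 pos [0.6408 0.1297 0.262 ] j [ 0.077  0.47   0.326  1.425 -0.    -0.1  ] F [ 0.4 -0.   1.1] t 7.4 gap 0.0852
```

>>> step_arm(moves=[[[0.002, 0, 0.002, 0.015, 0, -0.001, 1], [0.002, 0, 0.002, 0.03, 0, -0.001, 1], [0.002, 0, 0.002, 0.042, 0, -0.001, 1], [0.002, 0, 0.002, 0.049, 0, -0.001, 1], [0.002, 0, 0.002, 0.049, 0, -0.001, 1], [0.002, 0, 0.002, 0.049, 0, -0.001, 1]]])

```text
clock: 8.0
tcp_pos: [0.6412, 0.1288, 0.2137]
orientation: [-0.454, 0.542, -0.454, -0.542]
wrist_force: [-0.4, -0.9, 0.1]
finger_gap: 0.0847
```

>>> step_arm(moves=[[[0, 0, 0, 0, 0, 0, 0.85], [0, 0, 0, 0, 0, 0, 0.8], [0, 0, 0, 0, 0, 0, 0.76], [0, 0, 0, 0, 0, 0, 0.72], [0, 0, 0, 0, 0, 0, 0.68], [0, 0, 0, 0, 0, 0, 0.6], [0, 0, 0, 0, 0, 0, 0.5], [0, 0, 0, 0, 0, 0, 0.5]]], force=50)

```text
clock: 8.8
tcp_pos: [0.6418, 0.1282, 0.2149]
orientation: [-0.455, 0.543, -0.454, -0.541]
wrist_force: [0.4, -3.0, 5.4]
finger_gap: 0.0623
```

```bash
python3 - <<'E'
from h import *
p,d=env.read_camera('wrist');save('w4',p)
p,d=env.read_camera('side');save('s4',cv2.resize(p[150:310,150:330],None,fx=4,fy=4))
goto([.641,.1285,.3],1.746)
E
```

```text
row [-0.0003, -0.0016, 0.0025, -0.0851, 0.0005, 0.0003] yaw now 1.7457 pos [0.6418 0.1282 0.2149] j [ 7.500e-02  4.770e-01  2.230e-01  1.314e+00 -1.000e-03 -1.000e-01] F [ 0.  -3.2  6.1] t 8.9 gap 0.0626
```

View pics/w4.png

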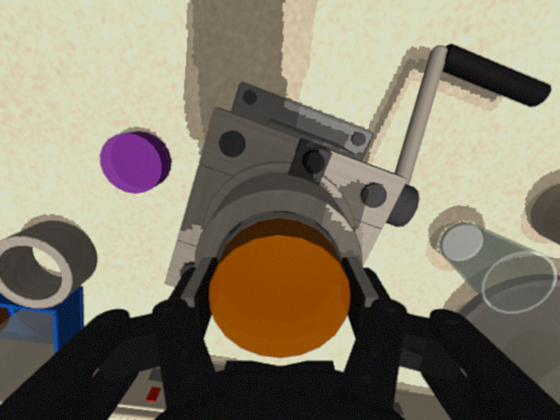

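View pics/s4.png

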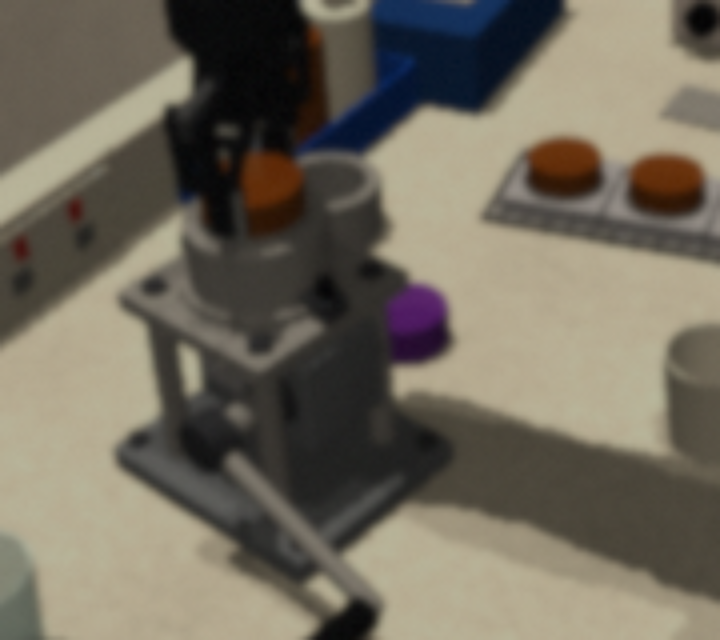

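```bash
python3 - <<'E'
from h import *
p,d=env.read_camera('wrist');W=cloud('wrist',d);s=env.get_state()
q=s['orientation'];Rt=R.from_quat([q[1],q[2],q[3],q[0]])
T=Rt.inv().apply((W.reshape(-1,3)-s['tcp_pos'])).reshape(W.shape)
a=p[240:330,150:410];save('w5',cv2.resize(a,None,fx=3,fy=3))
m=(abs(T[...,1])<.014)&(abs(T[...,2])>.033)&(abs(T[...,2])<.055)&(p.astype(int).max(-1)<75)
for k in(1,-1):
  q=T[m&(k*T[...,2]>0)];print(len(q),np.percentile(q[:,0],[50,90,95,98,100]).round(4))
for v in range(255,300,5): print(v,[(u,T[v,u].round(3).tolist(),p[v,u].tolist()) for u in(196,203,366)])
E
```

```text
7641 [-0.0516 -0.0377 -0.0201 -0.01    0.0017]
7129 [-0.0497 -0.0238 -0.0114 -0.0011  0.0544]
255 [(196, [0.01, 0.009, -0.044], [87, 83, 74]), (203, [0.009, 0.009, -0.04], [90, 86, 78]), (366, [0.059, -0.016, 0.06], [175, 162, 149])]
260 [(196, [0.01, 0.006, -0.044], [87, 83, 76]), (203, [-0.002, 0.012, -0.037], [69, 66, 60]), (366, [0.214, -0.101, 0.11], [199, 198, 173])]
265 [(196, [0.01, 0.003, -0.044], [89, 83, 75]), (203, [-0.008, 0.013, -0.036], [69, 66, 63]), (366, [0.214, -0.108, 0.111], [220, 224, 191])]
270 [(196, [-0.011, 0.012, -0.038], [67, 64, 61]), (203, [-0.012, 0.012, -0.035], [70, 68, 63]), (366, [-0.005, 0.008, 0.04], [12, 12, 15])]
275 [(196, [-0.016, 0.012, -0.037], [74, 70, 66]), (203, [-0.016, 0.012, -0.034], [56, 52, 50]), (366, [-0.016, 0.012, 0.037], [60, 57, 54])]
280 [(196, [-0.02, 0.012, -0.036], [70, 69, 65]), (203, [-0.019, 0.012, -0.033], [12, 13, 13]), (366, [-0.132, 0.08, -0.001], [69, 67, 63])]
285 [(196, [-0.024, 0.012, -0.035], [70, 67, 61]), (203, [-0.023, 0.011, -0.032], [12, 4, 5]), (366, [-0.025, 0.013, 0.035], [66, 65, 59])]
290 [(196, [-0.026, 0.011, -0.034], [54, 53, 48]), (203, [-0.024, 0.01, -0.032], [8, 11, 7]), (366, [-0.028, 0.012, 0.034], [70, 66, 63])]
295 [(196, [-0.031, 0.012, -0.033], [13, 12, 12]), (203, [-0.024, 0.008, -0.032], [14, 10, 15]), (366, [-0.031, 0.012, 0.033], [72, 69, 63])]
```

View pics/w5.png

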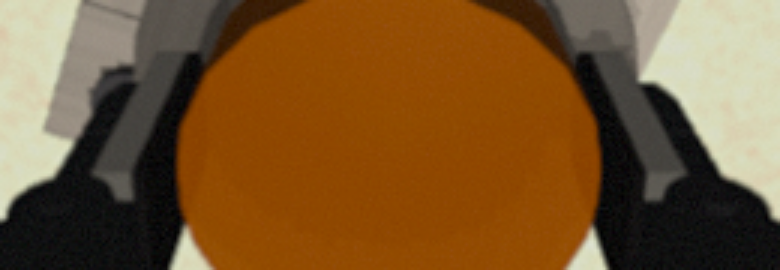

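The disc (centre ≈(280,295)) is held between the pads, and the tips end about 6 mm above the rim. Lifting straight up.

>>> step_arm(moves=[[[0, 0, 0, -0.006, 0, 0, 0.5], [0, 0, 0, -0.014, 0, 0, 0.5], [0, 0, 0, -0.024, 0, 0, 0.5], [0, 0, 0, -0.04, 0, 0, 0.5], [0, 0, 0, -0.06, 0, 0, 0.5], [0, 0, 0, -0.08, 0, 0, 0.5], [0, 0, 0, -0.08, 0, 0, 0.5]]])

```text
clock: 9.65
tcp_pos: [0.6428, 0.1286, 0.2985]
orientation: [-0.456, 0.544, -0.453, -0.539]
wrist_force: [0.9, 0.7, -2.4]
finger_gap: 0.0624
```

```bash
python3 - <<'E'
from h import *
p,d=env.read_camera('wrist');save('w6',p);W=cloud('wrist',d);s=env.get_state()
q=s['orientation'];Rt=R.from_quat([q[1],q[2],q[3],q[0]])
T=Rt.inv().apply((W.reshape(-1,3)-s['tcp_pos'])).reshape(W.shape);pi=p.astype(int)
red=(pi[...,0]-pi[...,2]>60)&(abs(T[...,2])<.04)&(abs(T[...,1])<.05)&(T[...,0]<.03);P=T[red]
print(red.sum(),P.min(0),P.max(0),np.median(P,axis=0))
A=np.c_[P[:,1:],np.ones(len(P))];print(np.linalg.lstsq(A,P[:,0],rcond=None)[0])
goto([.4546,-.2924,.16],1.746)
E
```

```text
13680 [-0.01825574 -0.03268208 -0.03221743] [-0.00479656  0.03126978  0.03088545] [-0.01612056  0.00182883 -0.00078814]
[ 0.00019765 -0.0032643  -0.01611796]
row [-0.0, -0.0017, 0.0058, 0.1357, 0.2591, -0.3816] yaw now 1.746 pos [0.6424 0.1286 0.2965] j [ 7.600e-02  4.720e-01  4.120e-01  1.505e+00 -1.000e-03 -1.000e-01] F [-0.1  0.7 -2.9] t 9.7 gap 0.0625
```

View pics/w6.png

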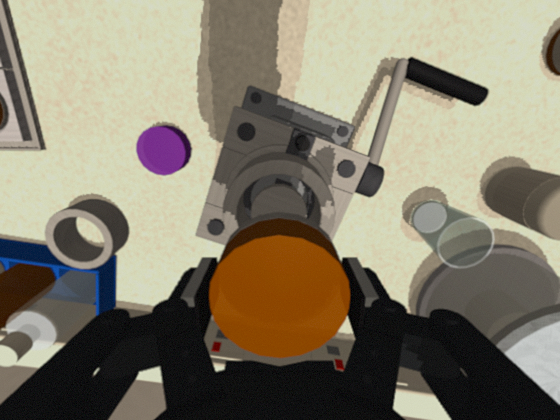

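The disc hangs level between the pads at (280,290), its foot 16 mm ahead of the TCP and its centre within 1 mm of the jaw centre. Moving over to the nest.

>>> step_arm(moves=[[[0, -0.0017, 0.006, 0, 0.025, -0.035, 0.5], [0, -0.0017, 0.006, 0, 0.052, -0.075, 0.5], [0, -0.0017, 0.006, 0, 0.078, -0.115, 0.5], [0, -0.0017, 0.006, 0, 0.105, -0.155, 0.5], [0, -0.0017, 0.006, 0, 0.132, -0.195, 0.5], [0, -0.0017, 0.006, 0.02, 0.16, -0.235, 0.5], [0, -0.0017, 0.006, 0.05, 0.187, -0.275, 0.5], [0, -0.0017, 0.006, 0.08, 0.214, -0.315, 0.5], [0, -0.0017, 0.006, 0.1, 0.24, -0.355, 0.5], [0, -0.0017, 0.006, 0.12, 0.259, -0.381, 0.5], [0, -0.0017, 0.006, 0.136, 0.259, -0.381, 0.5], [0, -0.0017, 0.006, 0.136, 0.259, -0.381, 0.5]]])

```text
clock: 10.9
tcp_pos: [0.4515, -0.2913, 0.1555]
orientation: [0.455, -0.538, 0.455, 0.544]
wrist_force: [-0.4, 1.3, -3.6]
finger_gap: 0.0625
```

```bash
python3 - <<'E'
from h import *
p,d=env.read_camera('wrist');save('w7',p);W=cloud('wrist',d);s=env.get_state()
v,u=np.indices(d.shape)
q=s['orientation'];Rt=R.from_quat([q[1],q[2],q[3],q[0]])
T=Rt.inv().apply((W.reshape(-1,3)-s['tcp_pos'])).reshape(W.shape);pi=p.astype(int)
red=(pi[...,0]-pi[...,2]>60)&(abs(T[...,2])<.04)&(abs(T[...,1])<.05)&(T[...,0]<.03);P=T[red]
print(P.min(0),P.max(0),np.median(P,axis=0))
goto([.4538,-.2918,.05],1.746);print(Rt.as_matrix()[:,0])
E
```

```text
[-0.06419389 -0.03299086 -0.03225539] [-0.00994222  0.03111416  0.03064441] [-0.0161449   0.00186227 -0.00078783]
row [-0.0016, 0.0045, -0.0031, 0.1074, -0.0012, -0.0015] yaw now 1.7444 pos [ 0.4527 -0.2909  0.1575] j [-0.721  0.287 -0.202  1.087  0.    -0.894] F [ 1.   0.5 -3.2] t 10.95 gap 0.0627
[-0.00385962  0.00385165 -0.99998513]
```

View pics/w7.png

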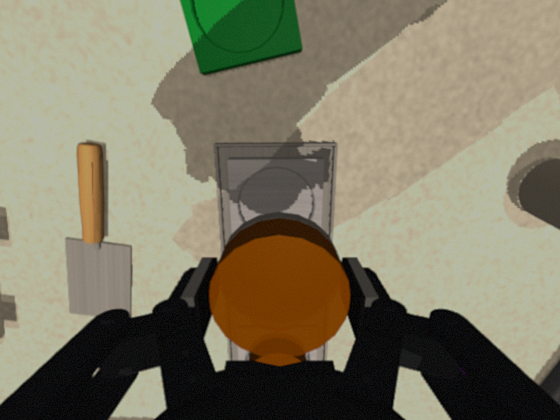

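The nest at (276,205) lies squarely ahead of the held disc (280,290), aligned with the jaws. Descending to about 10 mm above the plate.

>>> step_arm(moves=[[[-0.0016, 0.0045, -0.003, 0.03, -0.001, -0.0015, 0.5], [-0.0016, 0.0045, -0.003, 0.06, -0.001, -0.0015, 0.5], [-0.0016, 0.0045, -0.003, 0.085, -0.001, -0.0015, 0.5], [-0.0016, 0.0045, -0.003, 0.1, -0.001, -0.0015, 0.5], [-0.0016, 0.0045, -0.003, 0.108, -0.001, -0.0015, 0.5], [-0.0016, 0.0045, -0.003, 0.112, -0.001, -0.0015, 0.5], [-0.0016, 0.0045, -0.003, 0.112, -0.001, -0.0015, 0.5], [-0.0016, 0.0045, -0.003, 0.112, -0.001, -0.0015, 0.5]]])

```text
clock: 11.75
tcp_pos: [0.4544, -0.2921, 0.0466]
orientation: [-0.454, 0.543, -0.454, -0.541]
wrist_force: [-0.1, -0.4, -3.3]
finger_gap: 0.0622
```

```bash
python3 - <<'E'
from h import *
p,d=env.read_camera('wrist');save('w8',cv2.resize(p[120:380,150:410],None,fx=2.3,fy=2.3))
goto([.4538,-.2918,.027],1.746)
E
```

```text
row [0.0003, -0.0016, 0.0012, 0.0196, 0.0005, 0.0006] yaw now 1.7463 pos [ 0.4544 -0.2922  0.0466] j [-0.72   0.386 -0.361  0.822 -0.    -0.896] F [ 0.1 -0.4 -4. ] t 11.8 gap 0.0626
```

View pics/w8.png

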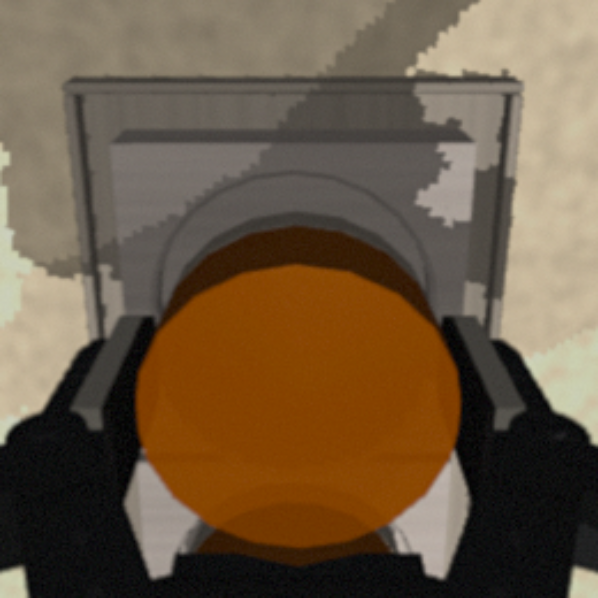

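The nest circle (centre col ≈294 in the crop) and the disc (≈298) agree within 1 mm. Lowering slowly.

>>> step_arm(moves=[[[0, -0.0016, 0.001, 0.005, 0.0005, 0.0003, 0.5], [0, -0.0016, 0.001, 0.009, 0.0005, 0.0003, 0.5], [0, -0.0016, 0.001, 0.012, 0.0005, 0.0003, 0.5], [0, -0.0016, 0.001, 0.014, 0.0005, 0.0003, 0.5], [0, -0.0016, 0.001, 0.015, 0.0005, 0.0003, 0.5], [0, -0.0016, 0.001, 0.016, 0.0005, 0.0003, 0.5], [0, -0.0016, 0.001, 0.016, 0.0005, 0.0003, 0.5]]])

```text
clock: 12.5
tcp_pos: [0.4538, -0.292, 0.0304]
orientation: [0.454, -0.542, 0.454, 0.542]
wrist_force: [0.2, 0.2, -3.7]
finger_gap: 0.062
```

>>> step_arm(moves=[[[0, 0, 0, 0.001, 0, 0, 0.5], [0, 0, 0, 0.002, 0, 0, 0.5], [0, 0, 0, 0.0028, 0, 0, 0.5], [0, 0, 0, 0.0032, 0, 0, 0.5], [0, 0, 0, 0.0034, 0, 0, 0.5]]])

```text
clock: 13.0
tcp_pos: [0.4537, -0.292, 0.0271]
orientation: [0.454, -0.542, 0.454, 0.542]
wrist_force: [-0.8, 0.9, -0.8]
finger_gap: 0.0627
```

>>> step_arm(moves=[[[0, 0, 0, 0.0003, 0, 0, 0.72], [0, 0, 0, 0.0003, 0, 0, 0.76], [0, 0, 0, 0, 0, 0, 0.8], [0, 0, 0, 0, 0, 0, 0.9], [0, 0, 0, 0, 0, 0, 1], [0, 0, 0, 0, 0, 0, 1], [0, 0, 0, -0.01, 0, 0, 1], [0, 0, 0, -0.03, 0, 0, 1], [0, 0, 0, -0.06, 0, 0, 1], [0, 0, 0, -0.1, 0, 0, 1], [0, 0, 0, -0.14, 0, 0, 1], [0, 0, 0, -0.14, 0, 0, 1]]])

```text
clock: 14.2
tcp_pos: [0.4566, -0.2944, 0.1739]
orientation: [-0.454, 0.546, -0.454, -0.538]
wrist_force: [0.9, -0.3, 0.6]
finger_gap: 0.0854
```

```bash
python3 - <<'E'
from h import *
p,d=env.read_camera('wrist');save('w9',p);W=cloud('wrist',d);pi=p.astype(int)
D=np.linalg.norm(W[...,:2]-[.4546,-.2924],axis=-1)
red=(pi[...,0]-pi[...,2]>60)&(D<.05)&(W[...,2]>.025);P=W[red]
print(red.sum(),P.min(0),P.max(0),np.median(P,axis=0))
t=P[abs(P[:,2]-np.median(P[:,2]))<.003];print('top c',(t.min(0)+t.max(0))/2,'plane',np.linalg.lstsq(np.c_[t[:,:2],np.ones(len(t))],t[:,2],rcond=None)[0])
goto([.45,-.3,.2],1.746)
E
```

```text
3578 [ 0.42147671 -0.32200229  0.03630498] [ 0.48411833 -0.26020105  0.23500421] [ 0.45103112 -0.29133789  0.04039582]
top c [ 0.45279752 -0.29110167  0.04011903] plane [-0.0024328   0.00552427  0.04309851]
row [0.0003, -0.0056, 0.0046, -0.0289, 0.0065, -0.0055] yaw now 1.7463 pos [ 0.4556 -0.2936  0.1711] j [-0.721  0.276 -0.183  1.105  0.    -0.896] F [ 0.  -0.1 -0.3] t 14.25 gap 0.0852
```

View pics/w9.png

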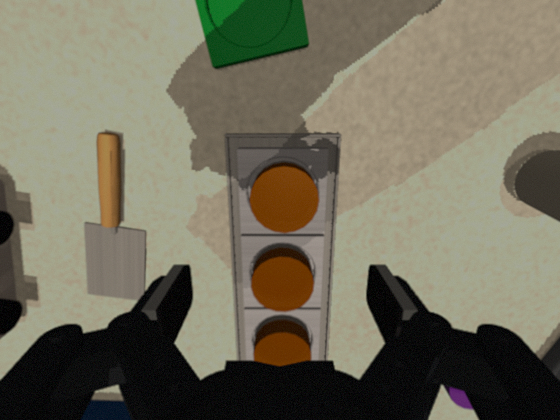

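The disc sits in the nest at (284,198), resin side up. The arm was still settling in that reading, so I measure once more at rest.

>>> step_arm(moves=[[[0, -0.0056, 0.0046, -0.06, 0, 0, 1], [0, -0.0056, 0.0046, -0.06, 0, 0, 1], [0, -0.0056, 0.0046, -0.06, 0, 0, 1], [0, -0.0056, 0.0046, -0.06, 0, 0, 1], [0, -0.0056, 0.0046, -0.06, 0, 0, 1], [0, -0.0056, 0.0046, -0.06, 0, 0, 1], [0, -0.0056, 0.0046, -0.06, 0, 0, 1], [0, -0.0056, 0.0046, -0.06, 0, 0, 1]]])

```text
clock: 15.05
tcp_pos: [0.4551, -0.2931, 0.2305]
orientation: [0.454, -0.542, 0.454, 0.542]
wrist_force: [-0.6, -0.7, 0.5]
finger_gap: 0.0856
```

```bash
python3 - <<'E'
from h import *
p,d=env.read_camera('wrist');W=cloud('wrist',d);pi=p.astype(int)
for n,c in(('cast',[.4546,-.2924]),('mid',[.5415,-.2765]),('far',[.628,-.2612])):
    D=np.linalg.norm(W[...,:2]-c,axis=-1)
    red=(pi[...,0]-pi[...,2]>60)&(D<.045)&(abs(W[...,2]-.043)<.006)
    t=W[red];
    if len(t)>100: print(n,len(t),'c',((t.min(0)+t.max(0))/2).round(4),'med',np.median(t,axis=0).round(4),'slope',np.linalg.lstsq(np.c_[t[:,:2],np.ones(len(t))],t[:,2],rcond=None)[0][:2].round(4))
D=np.linalg.norm(W[...,:2]-[.4546,-.2924],axis=-1)
print('plate',np.median(W[(D>.037)&(D<.041)&(abs(W[...,2]-.019)<.006)][:,2]))
goto([.45,-.3,.2],1.746)
E
```

```text
cast 2503 c [ 0.4542 -0.2924  0.042 ] med [ 0.4532 -0.2926  0.0434] slope [0.0019 0.0013]
mid 1986 c [ 0.5415 -0.2786  0.0435] med [ 0.5402 -0.2786  0.0434] slope [-0.0013  0.0022]
far 1610 c [ 0.6286 -0.2627  0.0435] med [ 0.6276 -0.2628  0.0435] slope [0.0078 0.0015]
plate 0.019365424239133233
row [0.0003, 0.0006, -0.0005, 0.0307, 0.0062, -0.0059] yaw now 1.7463 pos [ 0.4551 -0.2932  0.2307] j [-0.721  0.252 -0.065  1.254 -0.    -0.896] F [ 0.  -0.  -0.6] t 15.1 gap 0.0852
```

The disc's top is 24 mm above the plate, level with its neighbours, flat and centred. Handing in.

```bash
python3 -c "
from workcell import env
print(env.hand_in())"
```

```text
the job is handed in; nothing more can be done
None
```

The cast disc is out of the mould ring and seated in the tray's empty nest, and the job is handed in at about 15 s of the 54 s allowed. No verdict is reported on hand-in.

- **Lever:** I pushed it down to its stop with the closed fingers. The disc then stood at full height, its top at 0.231 m.
- **Transfer:** I grasped the disc from above at 50 N, lifted it straight out and lowered it slowly into the nest. The fingers opened only once the wrist force showed the floor taking its weight.
- **Last check, arm at rest:**
  - The disc's centre is less than 1 mm from the measured nest centre.
  - Its top is 24 mm above the plate and level with the finished discs.
  - Its slope is about 0.002 rad.
- **Finished discs:** They read within 2 mm of where they were, which is about the calibration error. I did not measure the other bench items again, but no contact with them showed.
- **Disagreement:** The first reading after release gave the disc's top 3 mm too low, because the arm was still moving. The repeat at rest put that right.

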